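Fold out and lock the prop leg of the hob's splash guard

TASK

Set up the splash guard in front of the hob: swing its folded prop leg out by the orange post until it meets its stop and press it there firmly for a moment, with about 10 N (more than 15 N bends the light hinge, so feel for the stop). Then push the red lock pin gently all the way down so that the leg cannot fold back. Leave the cups and the salt shaker where they stand.

Things in the scene. Friction and masses are not known exactly. Their poses are not given: they have to be found in the camera images.
- splash_guard: Low steel splash guard fixed to the table (does not move): upright sheet 220 mm wide along its y axis, 8 mm thick, top edge at z = 110 mm, on an aluminium base plate with its top at z = 10 mm. Origin: on the table under the middle of the sheet; x points away from the robot. The leg's upright hinge axis is at x = -22, y = -70 mm in this frame, on the robot's side.
- prop_leg: Dark steel leg, a bar 10 mm thick, z = 14 to 48 mm, 147 mm long, on an upright hinge. Origin: on the hinge axis at table height; its y axis points along the leg to the free end. Folded it points along the guard's +y; it swings counter-clockwise seen from above, towards the robot, by 1.25 to 1.65 rad from there to the stop. Stiff hinge, stays where left. A push of over 15 N bends it.
- leg_post (a point): Point at z = 140 mm on the axis of the orange upright post at the leg's free end: 14 mm in diameter, z = 60 to 165 mm, 140 mm from the hinge axis. It is above the sheet's top edge, so fingers can push it from the sheet's side. About 1.5 N here swings the leg; once the leg has met the stop, 8 to 12 N kept here for half a second is firm.
- stop_bracket: Fixed aluminium bracket; its angle differs each time. Origin: on the leg's hinge axis at table height; y: the leg's direction when at the stop, but only to +-0.05 rad: the stop is a screw whose setting is not known. The leg comes from +x; pillar with screw at x = -23 to -9, y = 50 to 80 mm. Its head (x = -23 to 26, y = 50 to 80, z = 64 to 84 mm) bridges over the leg and carries the lock pin.
- lock_pin_top (a point): Centre of the top of the red round lock pin knob, 22 mm in diameter, 13 mm high, at z = 124 mm when up, 102 mm when down; at x = 14, y = 65 mm in the bracket's frame. Under it an 8 mm steel pin passes through the bracket's head.
- lock_pin (a joint): Travel of the lock pin in m: 0 up, 0.022 fully down. It takes about 3 N to slide and stays where it is left. Down, it stands behind the leg (a few mm clear) and holds it out; if the leg is well short of the stop, the pin lands on the leg's top edge. A push of more than 25 N bends it.
- sauce_cup: Bystander: small round tub with a blue lid, 86x78x59 mm, loose. Origin under its centre.
- salt: Bystander: salt shaker, 44 mm in diameter, 90 mm high, loose. Origin under its centre.
- small_cup: Bystander: clear open sauce cup, 65 mm in diameter, 33 mm high, loose. Origin under its centre.

How it is judged:
By the outcome, as a careful person would: the job done as asked, in the order asked, and still so for the second after the job is handed in, with the robot touching nothing.
It also fails if it takes over 58 s, if anything falls off the work surface, if the arm or the gripper's body presses on something with over 40 N, if the wrist force passes 120 N, or if a joint passes its speed limit or range.

ROBOT

A 6-joint arm with a two-finger parallel gripper is mounted at the origin on a cart in front of the work surface, level with it; the furniture and walls round the work are solid. World frame = base frame: x ahead of the robot, y to its left, z up, the work surface at z = 0. Lengths are in mm, angles in degrees, forces in N, time in s.
With the tool pointing down it reaches from about 350 to 975 mm from the base axis. Payload 4.9 kg.
Tool frame: the origin (TCP) lies on the mounting face of the last link; the fingertips stand 173 mm ahead of it and the grasp point (between the pads) lies 155 mm ahead of it (ctrl.finger_overhang is the z of the fingertips in the tool frame, in mm); z points along the fingers, y is the direction in which the jaws open and shut (so a half turn about z gives the same grasp; the last joint's range is limited). The gripper opens to 85 mm and grips with 20 to 120 N. Pads are 22 mm wide; open, the fingers measure 114 mm over their backs; the gripper's body (76 mm by 85 mm) begins 54 mm behind the grasp point. The pads swing forward as they close: fully open they stand 13 mm farther back than shut.
Start: joints at [-69.844, 3.019, 92.412, -0, 84.569, -6.818], TCP at [283.492, -556.988, 404.704] pointing down, gripper open.
Joint ranges: [-172.51, 172.51], [-57.92, 126.97], [3.15, 148.05], [-58.71, 238.71], [5.1, 150.11], [-179.66, 179.66]. Speed limits (degrees/s): [147.25, 147.25, 180, 180, 180, 180].

INTERFACE

Orientations are given as [roll, pitch, yaw] about the fixed x, y, z axes, in that order (R = Rz(yaw) Ry(pitch) Rx(roll)).
In Python, from cell import ctrl, grab_frame, camera_params gives the robot as it stands. The module is installed in compiled form; this text tells all that it offers. Calls block until the motion is done:
- ctrl.goto(position, orientation): joint-space move of the TCP to a pose.
- ctrl.movel(position, velocity=150, rot=None): straight line of the TCP; rot=None keeps the orientation; velocity is the mean speed in mm/s.
- ctrl.move_joints(angles): joint-space move.
- ctrl.grip(opening, grip_force=None): finger opening in mm; grip_force is the grip in N (None keeps the last); returns when the fingers have stopped.
- ctrl.sleep(seconds).
- ctrl.ik(position, orientation): joint angles nearest the present ones, or None.
- grab_frame(name): name is "scene" or "top" or "wrist"; returns the picture (384x512x3 uint8, red, green, blue); there is no depth.
- camera_params(name): a dict with "camera_matrix" (3x3 intrinsics, pixels), "D" ([k1, k2, p1, p2, k3] as OpenCV has them; the pictures are not rectified), "pose" (4x4, takes a point from camera to world coordinates); the wrist camera has in their place "tool_from_camera" (4x4, takes a point from camera to tool coordinates, whose origin is the TCP and whose axes are the flange's). Camera axes: x right, y up, looking along -z (the intrinsics and any distortion apply to the point x, -y, -z); pixel columns grow to the right and rows downward; lengths in mm; the calibration is good to about 2 mm. A picture is of the moment at which its call begins: read the wrist's pose just before it. camera_params takes no time and is no camera call.
A pose or a line that the arm cannot do raises ctrl.MotionError and nothing moves.
- ctrl.finish_job(): hands the job in, once; it reports no verdict.
Readings, each from a call of its own:
- ctrl.get_time(): time.
- ctrl.get_joint_pos(): joint angles.
- ctrl.get_dq(): joint speeds.
- ctrl.get_effort(): joint torques, N m.
- ctrl.get_tcp_pos(): TCP position.
- ctrl.get_orientation(): TCP orientation.
- ctrl.get_ft_force(): force on the tool from outside, world axes, zero at the start.
- ctrl.get_torque(): the same for the moment, N m.
- ctrl.get_grip_width(): finger opening in mm.
Only numpy, scipy, OpenCV 4.12 (cv2) and the standard library are available. Lean on these libraries where they do the work, as an engineer would, in place of code of your own. Each camera call takes 0.05 s, during which the arm holds its last target.

## Working session

There is one attempt and no reset: what is moved stays moved. The work goes in short steps, each a Python script; the robot and the scene stay as the last script left them, time stands still between calls to the robot, and variables do not carry over. Pictures are saved under pics/ and viewed, and the job is handed in when it is done.

```bash
mkdir -p pics; ls; python3 - <<'E'
from cell import ctrl, grab_frame, camera_params
import cv2,numpy as np
for n in ["scene","top","wrist"]:
    f=grab_frame(n); cv2.imwrite(f"pics/{n}0.png",cv2.cvtColor(f,cv2.COLOR_RGB2BGR))
    p=camera_params(n); print(n,{k:np.round(np.array(v),3).tolist() for k,v in p.items()})
print(ctrl.get_time(),ctrl.get_orientation(),ctrl.get_ft_force(),ctrl.get_grip_width(),ctrl.finger_overhang)
E
```

```text
pics
scene {'camera_matrix': [[493.599, 0.0, 257.979], [0.0, 493.599, 197.553], [0.0, 0.0, 1.0]], 'D': [0.073, 0.0, 0.0, 0.0, 0.0], 'pose': [[-0.672, 0.418, -0.611, -103.643], [-0.74, -0.404, 0.538, 434.298], [-0.022, 0.814, 0.581, 734.94], [0.0, 0.0, 0.0, 1.0]]}
top {'camera_matrix': [[389.965, 0.0, 256.664], [0.0, 389.965, 189.303], [0.0, 0.0, 1.0]], 'D': [0.025, 0.0, 0.0, 0.0, 0.0], 'pose': [[0.011, 0.997, -0.075, 479.186], [-1.0, 0.011, -0.011, -133.858], [-0.01, 0.075, 0.997, 941.883], [0.0, 0.0, 0.0, 1.0]]}
wrist {'camera_matrix': [[314.86, 0.0, 254.854], [0.0, 314.86, 192.969], [0.0, 0.0, 1.0]], 'D': [0.02, 0.0, 0.0, 0.0, 0.0], 'tool_from_camera': [[0.0, 0.966, 0.26, 66.404], [1.0, -0.0, -0.0, -0.083], [0.0, 0.26, -0.966, 31.069], [0.0, 0.0, 0.0, 1.0]]}
0.15 [-1.79909818e+02 -1.16884756e-02  2.69737292e+01] [-0.15135452  0.06608008 -0.67125442] 85.08357418488688 173.4
```

View pics/scene0.png

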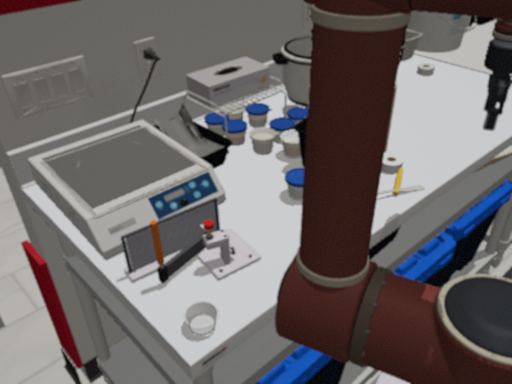

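View pics/top0.png

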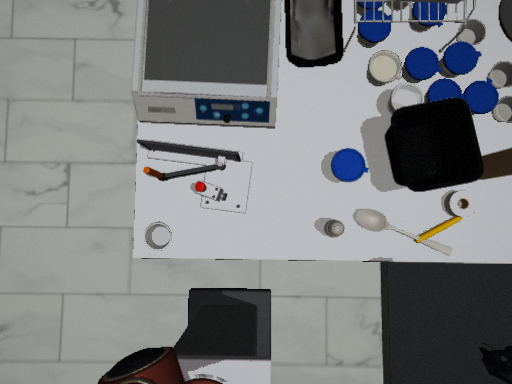

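View pics/wrist0.png

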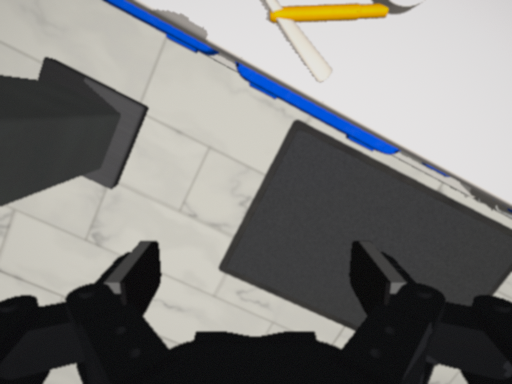

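Top view: orange post top is near (148,171), hinge near (222,162), red knob near (201,187), sheet from (140,143) to (242,156), clear cup at (158,235). Next I measure these.

```bash
cat > h.py <<'E'
from cell import ctrl, grab_frame, camera_params
import cv2,numpy as np
def ray(n,px,pose=None):
    p=camera_params(n);K=np.array(p["camera_matrix"]);D=np.array(p["D"],float)
    T=np.array(p["pose"]) if pose is None else pose
    u=cv2.undistortPoints(np.array(px,float).reshape(1,1,2),K,D)[0,0]
    d=T[:3,:3]@np.array([u[0],-u[1],-1.]); return T[:3,3],d/np.linalg.norm(d)
def onz(n,px,z,pose=None):
    o,d=ray(n,px,pose); return o+d*(z-o[2])/d[2]
def tri(a,b):
    (o1,d1),(o2,d2)=a,b
    A=np.stack([d1,-d2],1); t=np.linalg.lstsq(A,o2-o1,rcond=None)[0]
    p,q=o1+d1*t[0],o2+d2*t[1]; return (p+q)/2,np.linalg.norm(p-q)
def blobs(img,kind,amin=8):
    h=cv2.cvtColor(img,cv2.COLOR_RGB2HSV);H,S,V=[h[...,i].astype(int) for i in range(3)]
    if kind=='red': m=((H<4)|(H>174))&(S>180)&(V>120)
    if kind=='orange': m=(H>=6)&(H<=16)&(S>170)&(V>60)
    n,l,st,c=cv2.connectedComponentsWithStats(m.astype(np.uint8))
    return [(c[i].round(1).tolist(),st[i].tolist()) for i in range(1,n) if st[i][4]>=amin]
def wpose():
    from scipy.spatial.transform import Rotation as R
    T=np.eye(4);T[:3,:3]=R.from_euler('xyz',ctrl.get_orientation(),degrees=True).as_matrix();T[:3,3]=ctrl.get_tcp_pos()
    return T@np.array(camera_params("wrist")["tool_from_camera"])
def zoom(img,x0,y0,x1,y1,k,name):
    cv2.imwrite("pics/"+name,cv2.cvtColor(cv2.resize(img[y0:y1,x0:x1],None,fx=k,fy=k,interpolation=cv2.INTER_CUBIC),cv2.COLOR_RGB2BGR))
E
python3 - <<'E'
from h import *
for n in ["scene","top"]:
    f=cv2.cvtColor(cv2.imread(f"pics/{n}0.png"),cv2.COLOR_BGR2RGB)
    for k in ['red','orange']: print(n,k,blobs(f,k))
    if n=="top": zoom(f,130,125,270,255,5,"topz.png")
    else: zoom(f,110,180,270,340,4,"scenez.png")
E
```

```text
scene red [([208.1, 222.9], [204, 220, 9, 7, 48]), ([33.5, 253.3], [23, 242, 22, 23, 168])]
scene orange [([156.5, 241.0], [151, 221, 11, 43, 226])]
top red [([199.7, 186.2], [195, 182, 10, 9, 69])]
top orange [([152.1, 171.9], [144, 167, 18, 11, 96])]
```

```bash
ls pics
```

```text
scene0.png
scenez.png
top0.png
topz.png
wrist0.png
```

View pics/topz.png

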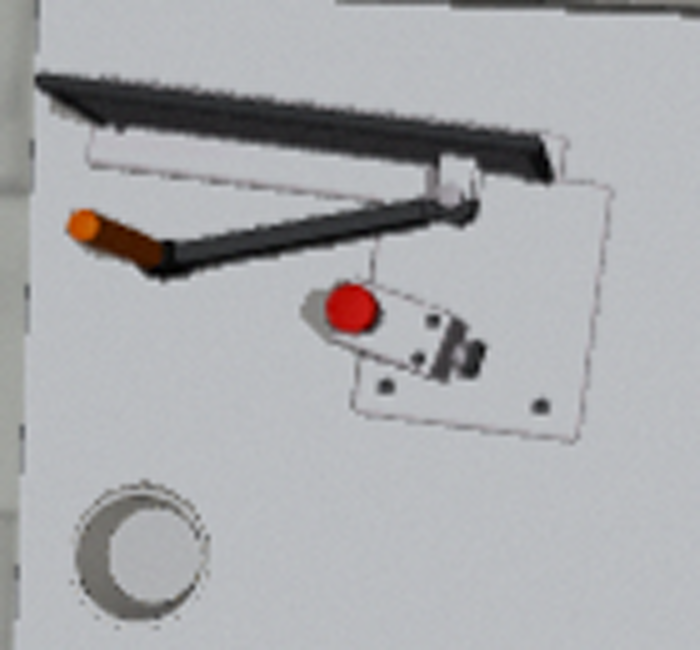

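View pics/scenez.png

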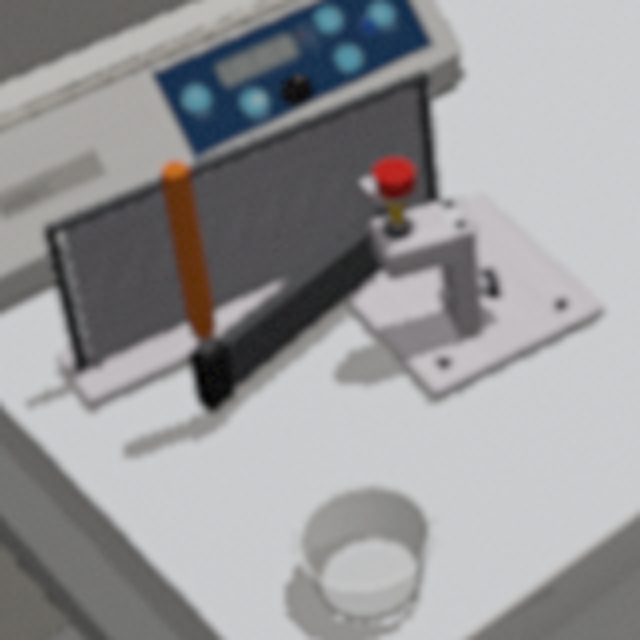

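```bash
cat > meas.py <<'E'
from h import *
Z=lambda x,y:(130+x/5-.4,125+y/5-.4)
post=onz("top",Z(84,226),165); knob=onz("top",Z(351,307),124)
print("post",post,"knob",knob)
S=lambda x,y:(110+x/4-.4,180+y/4-.4)
print("scene post",onz("scene",S(177,168),165),"knob",onz("scene",S(396,168),124))
print("tri",tri(ray("top",Z(84,226)),ray("scene",S(177,168))),tri(ray("top",Z(351,307)),ray("scene",S(396,168))))
a=onz("top",Z(38,80),110);b=onz("top",Z(548,137),110)
print("sheet",a,b,np.linalg.norm(a-b))
a2=onz("scene",S(48,230),110);b2=onz("scene",S(425,80),110); print("sheet sc",a2,b2,np.linalg.norm(a2-b2))
print("cup",onz("top",Z(141,553),33)); print("legend", onz("top",Z(165,250),48),"hinge?",onz("top",Z(458,195),50))
d=(a-b)[:2];d/=np.linalg.norm(d);x=np.array([d[1],-d[0]]) # y=d, x = d rotated -90
o=(a+b)[:2]/2; print("guard yaw",np.degrees(np.arctan2(x[1],x[0])),"hinge g",o+x*-26-70*d) 
E
python3 meas.py
python3 - <<'E'
E
```

```text
post [574.41698795  96.49808972 165.        ] knob [546.29914928  -4.93656988 124.        ]
scene post [573.80458975  98.37314326 165.        ] knob [546.29098658  -4.94176116 124.        ]
tri (array([574.90516752,  97.30583249, 163.66869363]), np.float64(1.0045864952615726)) (array([546.29617918,  -4.9398639 , 123.99872749]), np.float64(0.009173794850069186))
sheet [644.41732173 134.65279669 110.        ] [621.86533096 -86.09889168 110.        ] 221.90065390508394
sheet sc [641.02398146 138.54482086 110.        ] [611.60754615 -73.64141087 110.        ] 214.2156007528185
cup [438.29081331 104.18023851  33.        ]
legend [578.01589726  93.47934966  48.        ] hinge? [604.72951407 -41.51795424  50.        ]
guard yaw -5.833099858788187 hinge g [600.16177841 -42.71819223]
```

```bash
cat >> h.py <<'E'
def circ(c1,r1,c2,r2):
    d=np.linalg.norm(c2-c1);a=(r1*r1-r2*r2+d*d)/2/d;h=np.sqrt(max(r1*r1-a*a,0));u=(c2-c1)/d;n=np.array([-u[1],u[0]])
    return c1+a*u+h*n,c1+a*u-h*n
post=np.array([574.3,97.0]);knob=np.array([546.3,-4.94])
hinge=max(circ(post,140,knob,np.hypot(14,65)),key=lambda p:p[0])
ang=lambda v:np.arctan2(v[1],v[0])
phi0=ang(post-hinge);phiS=ang(knob-hinge)-np.arctan2(65,14)+np.pi/2
FW=11.0
ZT=122+173.4
def tcp(phi,gap):   # tool centre behind post by 7+FW+gap
    p=hinge+140*np.array([np.cos(phi),np.sin(phi)])+(7+FW+gap)*np.array([np.sin(phi),-np.cos(phi)])
    return p
E
python3 - <<'E'
from h import *
print(circ(post,140,knob,np.hypot(14,65)));print(hinge,np.degrees([phi0,phiS]))
for f,g in [(phi0,12),(phi0,0),(phiS,0)]:
    for k in (0,180):
        p=tcp(f,g);print(p,ctrl.ik([*p,ZT],[180,0,np.degrees(f)-90-k]))
E
```

```text
(array([602.7465641 , -40.07951339]), array([479.82364078,  -6.31610498]))
[602.7465641  -40.07951339] [101.72354885 160.25156064]
[603.67418144 103.09569231] [ 2.73245148e+00  6.46960158e+00  9.95386490e+01 -2.54444375e-14
  7.39917495e+01  8.10089026e+01]
[603.67418144 103.09569231] [  2.73245148   6.46960158  99.53864896   0.          73.99174946
 -98.99109736]
[591.92450886 100.65741538] [ 2.55214516e+00  4.91029066e+00  1.01215758e+02 -2.54444375e-14
  7.38739514e+01  8.08285963e+01]
[591.92450886 100.65741538] [  2.55214516   4.91029066 101.21575797   0.          73.87395137
 -99.17140368]
[477.06267289  24.16657202] [-6.03632583e+00 -1.23576425e+01  1.17634882e+02 -2.54444375e-14
  7.47227605e+01  1.37121135e+01]
[477.06267289  24.16657202] [  -6.03632583  -12.35764248  117.63488196    0.           74.72276053
 -166.28788647]
```

```bash
python3 - <<'E'
from h import *
ctrl.movel([330,-300,400],velocity=250)
y=np.degrees(phi0)-90
p=tcp(phi0,14)
ctrl.goto([*p,ZT+80],[180,0,y])
print(ctrl.get_time()); ctrl.grip(0); print(ctrl.get_time(),ctrl.get_grip_width(),ctrl.finger_overhang,ctrl.get_ft_force())
T=wpose();f=grab_frame("wrist");np.save("T1.npy",T);zoom(f,0,0,512,384,1.5,"w1.png")
t=grab_frame("top");zoom(t,90,90,250,230,5,"t1.png")
s=grab_frame("scene");zoom(s,0,0,512,384,1.5,"s1.png")
print(ctrl.get_tcp_pos(),ctrl.get_orientation())
E
```

```text
3.125
3.8917 0.15908012398204469 173.4 [ 0.47422741 -0.45843104 -0.42589411]
[605.63190071 103.54157627 375.41525761] [ 1.79999230e+02 -1.09463785e-03  1.17281682e+01]
```

View pics/w1.png

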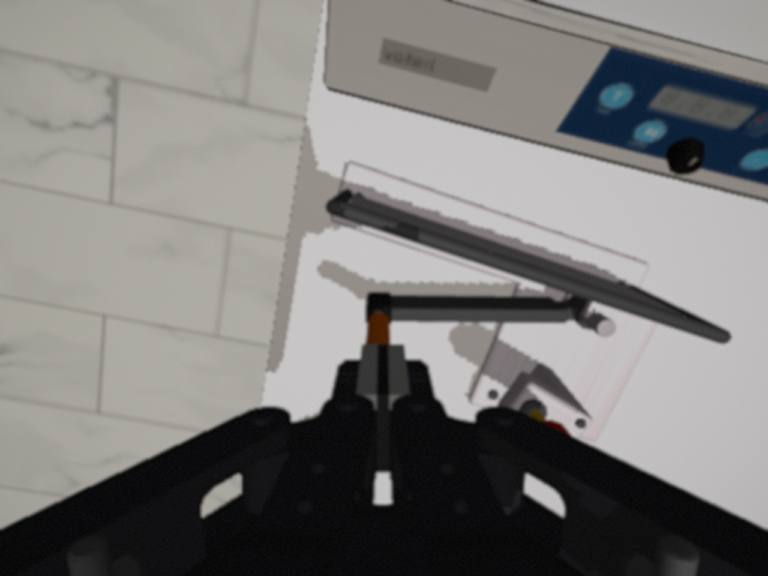

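View pics/s1.png

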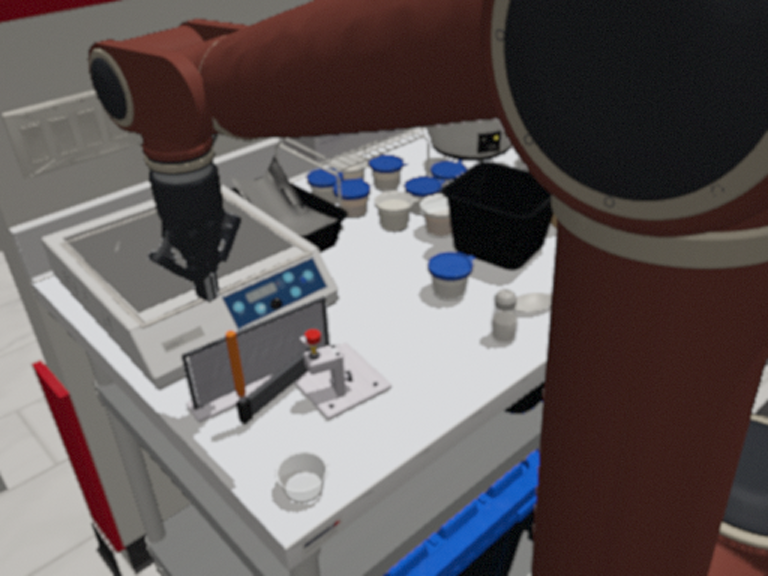

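Wrist view: the orange post (378,325 in the enlarged picture) lines up with the closed fingers, which sit on the sheet's side of it. Descending and feeling for contact.

```bash
python3 - <<'E'
from h import *
y=np.degrees(phi0)-90
ctrl.movel([*tcp(phi0,14),ZT],velocity=120)
ctrl.sleep(0.2)
b=np.mean([ctrl.get_ft_force() for _ in range(5)],0);np.save("bias.npy",b)
print("bias",b,ctrl.get_time())
g=14
while g>-6:
    g-=2; ctrl.movel([*tcp(phi0,g),ZT],velocity=30)
    F=ctrl.get_ft_force()-b; print(g,F.round(2),round(ctrl.get_time(),2))
    if np.hypot(*F[:2])>1: break
E
```

```text
bias [-0.19462023 -0.55218438  0.39862632] 5.0583
12 [ 0.5   0.01 -0.36] 5.31
10 [-0.09  0.65 -0.41] 5.56
8 [ 0.86  1.42 -0.77] 5.81
```

```bash
python3 - <<'E'
from h import *
b=np.load("bias.npy")
def tang(phi): 
    F=ctrl.get_ft_force()-b; return F,F[0]*np.sin(phi)-F[1]*np.cos(phi)  # reaction along +x_leg
phi=phi0; g=8
for g in (5,2,0):
    ctrl.movel([*tcp(phi0,g),ZT],velocity=30); F,t=tang(phi0); print(g,F.round(1),round(t,2))
lim=phiS-0.14
while phi<lim-1e-6:
    phi=min(phi+0.05,lim)
    ctrl.movel([*tcp(phi,0),ZT],velocity=45,rot=[180,0,np.degrees(phi)-90])
    F,t=tang(phi); print(round(np.degrees(phi),1),F.round(1),round(t,2),round(ctrl.get_time(),2))
    if t>7: print("STOP");break
open("phi.txt","w").write(str(phi))
f=grab_frame("top");zoom(f,90,90,250,230,5,"t2.png");s=grab_frame("scene");zoom(s,90,170,290,330,4,"s2.png")
E
```

```text
5 [0.1 0.5 0.8] 0.14
2 [-0.3  1.  -0.3] -0.13
0 [0.2 1.2 0.1] 0.48
104.6 [-0.3  0.9  0.3] -0.03 6.87
107.5 [ 0.8  1.  -1.3] 1.08 7.17
110.3 [-0.1  0.8 -0.2] 0.19 7.48
113.2 [ 0.1  0.4 -0.7] 0.27 7.79
116.0 [ 0.1  0.7 -1.2] 0.45 8.1
118.9 [ 0.2 -0.1 -0.8] 0.12 8.41
121.8 [ 0.4  0.1 -0.6] 0.37 8.72
124.6 [0.4 0.8 0.8] 0.77 9.03
127.5 [-0.5  0.8 -0.4] 0.1 9.33
130.4 [-0.4  0.9 -0.2] 0.34 9.64
133.2 [ 0.3  0.6 -0.1] 0.62 9.95
136.1 [ 0.8  0.8 -0.7] 1.09 10.26
139.0 [ 0.6  0.3 -0.5] 0.63 10.57
141.8 [ 0.5  0.2 -0.8] 0.43 10.88
144.7 [ 0.7  1.  -1.5] 1.19 11.18
147.6 [-0.8  0.6 -0.4] 0.1 11.49
150.4 [ 0.3  0.6 -0.3] 0.68 11.8
152.2 [ 0.8  0.4 -0.3] 0.74 12.05
```

View pics/s2.png

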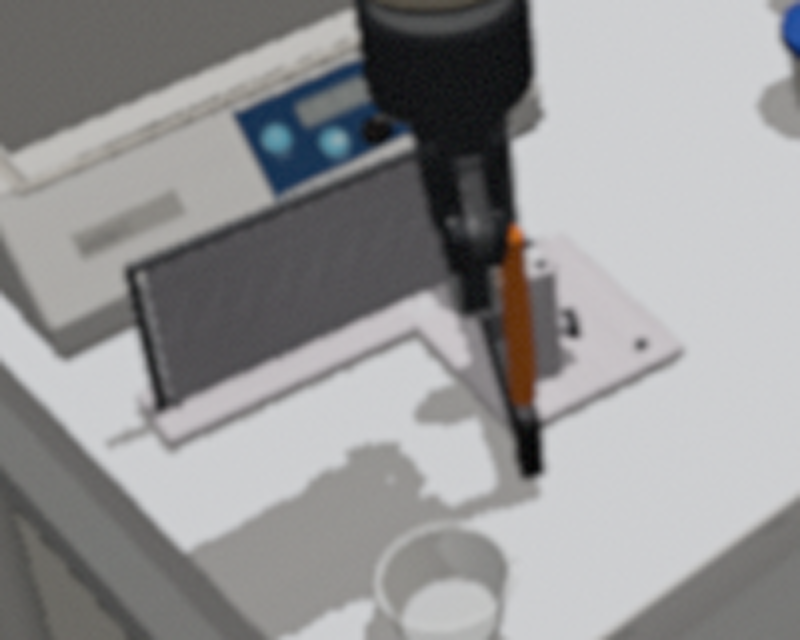

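The leg is moving with the fingers (post top at about (514,235) in the crop, against the finger). Now creeping to the stop.

```bash
cat > creep.py <<'E'
from h import *
b=np.load("bias.npy");phi=float(open("phi.txt").read())
def tang(phi,n=3):
    v=[]
    for _ in range(n):
        F=ctrl.get_ft_force()-b; v.append(F[0]*np.sin(phi)-F[1]*np.cos(phi)); ctrl.sleep(0.01)
    return np.mean(v)
end=phiS+0.12; t=0; st=1.2; log=[]
while phi<end:
    phi+=st/140
    ctrl.movel([*tcp(phi,0),ZT],velocity=15,rot=[180,0,np.degrees(phi)-90])
    t=tang(phi); log.append((round(np.degrees(phi),2),round(t,2),round(ctrl.get_time(),2)))
    if t>2.2: st=0.3
    if t>5: st=0.15
    if t>9.0: break
    if ctrl.get_time()>24: break
open("phi.txt","w").write(str(phi)); print(log)
if t>9:
    for _ in range(6): ctrl.sleep(0.15); print(round(tang(phi),2),end=' ')
print(ctrl.get_time(),ctrl.get_tcp_pos(),ctrl.get_ft_force()-b)
E
python3 creep.py
```

```text
[(np.float64(152.72), np.float64(2.09), 12.43), (np.float64(153.21), np.float64(1.21), 12.7), (np.float64(153.7), np.float64(1.04), 12.97), (np.float64(154.19), np.float64(1.56), 13.25), (np.float64(154.69), np.float64(1.24), 13.53), (np.float64(155.18), np.float64(1.64), 13.8), (np.float64(155.67), np.float64(1.66), 14.07), (np.float64(156.16), np.float64(1.67), 14.35), (np.float64(156.65), np.float64(1.73), 14.62), (np.float64(157.14), np.float64(1.45), 14.9), (np.float64(157.63), np.float64(1.62), 15.18), (np.float64(158.12), np.float64(1.61), 15.45), (np.float64(158.61), np.float64(5.49), 15.72), (np.float64(158.68), np.float64(5.88), 16.0), (np.float64(158.74), np.float64(6.73), 16.27), (np.float64(158.8), np.float64(6.6), 16.55), (np.float64(158.86), np.float64(7.59), 16.82), (np.float64(158.92), np.float64(8.15), 17.1), (np.float64(158.98), np.float64(9.15), 17.38)]
9.3 8.98 8.79 8.67 8.19 8.81 18.425 [478.72233375  27.60420547 295.49014326] [ 4.23249277  7.29839572 -1.78126661]
```

```bash
python3 - <<'E'
from h import *
b=np.load("bias.npy");phi=float(open("phi.txt").read())
def tang(phi,n=3):
    v=[]
    for _ in range(n):
        F=ctrl.get_ft_force()-b; v.append(F[0]*np.sin(phi)-F[1]*np.cos(phi)); ctrl.sleep(0.01)
    return np.mean(v)
phi+=0.2/140
ctrl.movel([*tcp(phi,0),ZT],velocity=15,rot=[180,0,np.degrees(phi)-90])
print([round(tang(phi),2) for _ in range(25)],ctrl.get_time())
# back off and rise
ctrl.movel([*tcp(phi,12),ZT],velocity=40)
ctrl.movel([*tcp(phi,12),ZT+75],velocity=150)
# camera spot: look at pin from away
ctrl.sleep(0.1); print(ctrl.get_time())
T=wpose();np.save("T3.npy",T);f=grab_frame("wrist");zoom(f,0,0,512,384,1.5,"w3.png")
t=grab_frame("top");zoom(t,130,125,270,255,5,"t3.png");s=grab_frame("scene");zoom(s,110,180,270,340,4,"s3.png")
E
```

```text
[np.float64(9.24), np.float64(9.57), np.float64(9.1), np.float64(9.37), np.float64(9.42), np.float64(9.48), np.float64(9.39), np.float64(9.45), np.float64(9.28), np.float64(9.21), np.float64(9.48), np.float64(9.33), np.float64(8.94), np.float64(9.49), np.float64(9.35), np.float64(9.25), np.float64(9.07), np.float64(8.81), np.float64(9.49), np.float64(9.14), np.float64(9.55), np.float64(8.86), np.float64(9.43), np.float64(9.72), np.float64(9.59)] 19.3
20.5
```

View pics/t3.png

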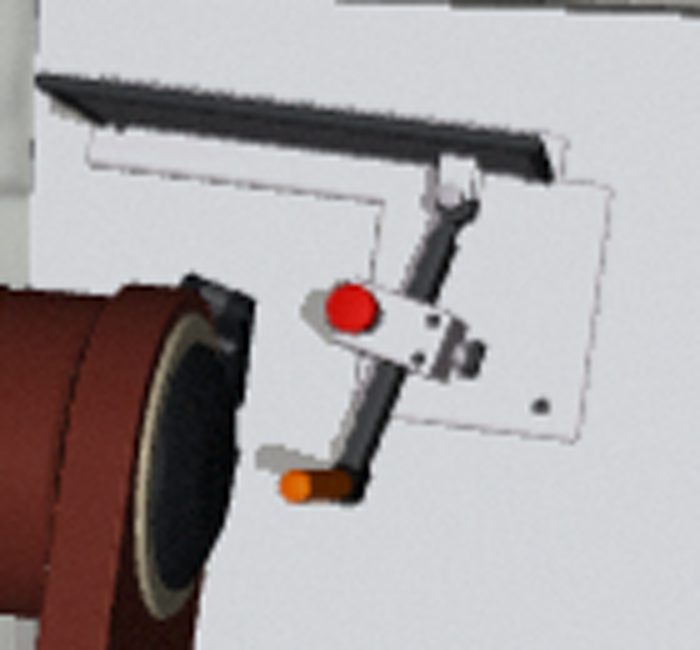

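View pics/s3.png

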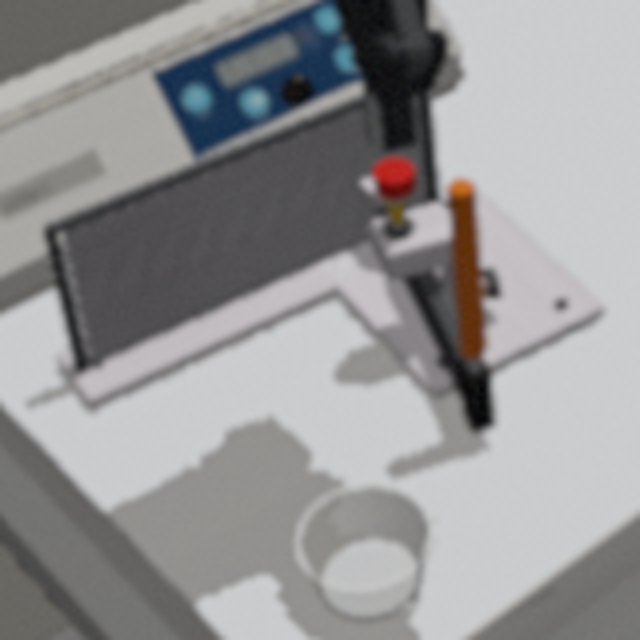

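View pics/w3.png

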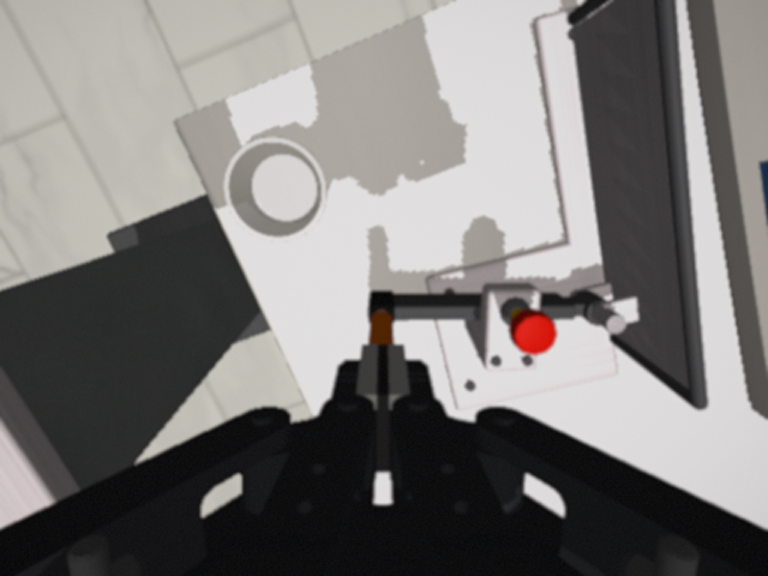

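The leg held still at the stop after release (post at (297,487), leg running straight under the bracket head), and the knob is still at (351,307). The press measured 9 to 9.7 N for about 0.9 s. Next is the pin; I first check its position with the wrist view.

```bash
python3 - <<'E'
from h import *
print("knob wrist",onz("wrist",(534/1.5-.2,332/1.5-.2),124,np.load("T3.npy")), "top+wrist",tri(ray("top",(199.8,186)),ray("wrist",(534/1.5-.2,332/1.5-.2),np.load("T3.npy"))))
phi=float(open("phi.txt").read())
y=np.degrees(phi)-180
ctrl.movel([*knob,ZT+75],velocity=120,rot=[180,0,y])
ctrl.movel([*knob,173.4+132],velocity=80)
ctrl.sleep(0.2); b=np.mean([(ctrl.sleep(0.01),ctrl.get_ft_force())[1] for _ in range(10)],0);np.save("bias2.npy",b)
print(b,ctrl.get_time(),ctrl.get_tcp_pos(),ctrl.get_orientation())
s=grab_frame("scene");zoom(s,110,180,270,340,4,"s4.png")
E
```

```text
knob wrist [545.2234549    0.63254071 124.        ] top+wrist (array([546.95466936,  -3.53462732, 115.0133944 ]), np.float64(0.16541472723508657))
[-0.0252929   0.20867931 -0.1862536 ] 23.6167 [546.44303813  -4.96348787 305.92618178] [-1.79988507e+02 -5.19386189e-02 -2.10175607e+01]
```

View pics/s4.png

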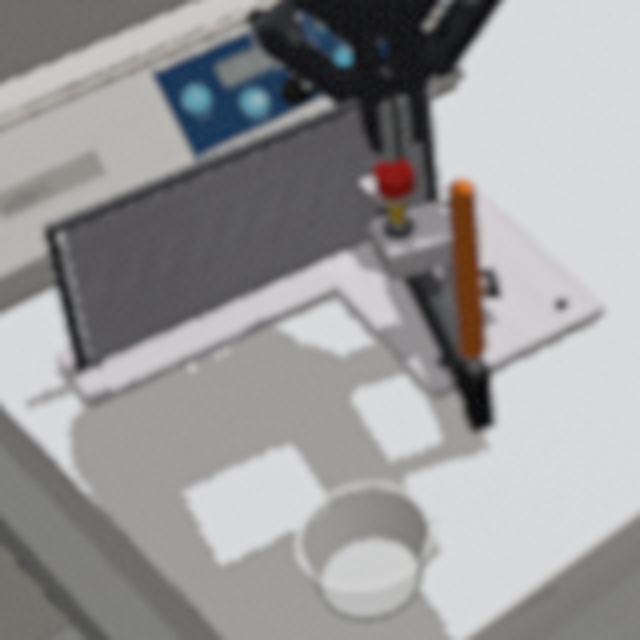

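The fingertips stand just over the red knob (395,165). The wrist ray put the knob 5 mm off in y because the knob's side shows in that view, but this is still within the fingers' footprint. Pressing gently.

```bash
python3 - <<'E'
from h import *
b=np.load("bias2.npy")
def fz(n=3):
    v=[]
    for _ in range(n): v.append((ctrl.get_ft_force()-b)[2]); ctrl.sleep(0.01)
    return np.mean(v)
z=132;log=[]
while z>98 and ctrl.get_time()<42:
    z-=(1.5 if z>105 else 0.4)
    ctrl.movel([*knob,173.4+z],velocity=20)
    f=fz();log.append((round(z,1),round(float(f),1),round(ctrl.get_tcp_pos()[2]-173.4,1)))
    if f>9 or (f>6.5 and z>106): break
print(log,ctrl.get_time())
ctrl.sleep(0.3);print(fz())
s=grab_frame("scene");zoom(s,110,180,270,340,4,"s5.png")
E
```

```text
[(130.5, -0.3, np.float64(130.3)), (129.0, 0.4, np.float64(128.8)), (127.5, 0.3, np.float64(127.4)), (126.0, 0.3, np.float64(125.9)), (124.5, 0.2, np.float64(124.4)), (123.0, 0.6, np.float64(123.1)), (121.5, 2.7, np.float64(121.6)), (120.0, 1.5, np.float64(120.0)), (118.5, 1.6, np.float64(118.4)), (117.0, 1.4, np.float64(116.9)), (115.5, 1.2, np.float64(115.3)), (114.0, 0.4, np.float64(113.8)), (112.5, 1.1, np.float64(112.3)), (111.0, 0.8, np.float64(110.8)), (109.5, 1.1, np.float64(109.3)), (108.0, 1.5, np.float64(107.8)), (106.5, 1.1, np.float64(106.3)), (105.0, 1.0, np.float64(104.8)), (104.6, 2.3, np.float64(104.6)), (104.2, 2.3, np.float64(104.3)), (103.8, 2.6, np.float64(103.8)), (103.4, 2.3, np.float64(103.3)), (103.0, 3.0, np.float64(102.9)), (102.6, 2.0, np.float64(102.5)), (102.2, 2.6, np.float64(102.1)), (101.8, 4.2, np.float64(102.0)), (101.4, 5.9, np.float64(102.0)), (101.0, 8.0, np.float64(102.0)), (100.6, 10.0, np.float64(102.0))] 31.6417
9.917387949581592
```

View pics/s5.png

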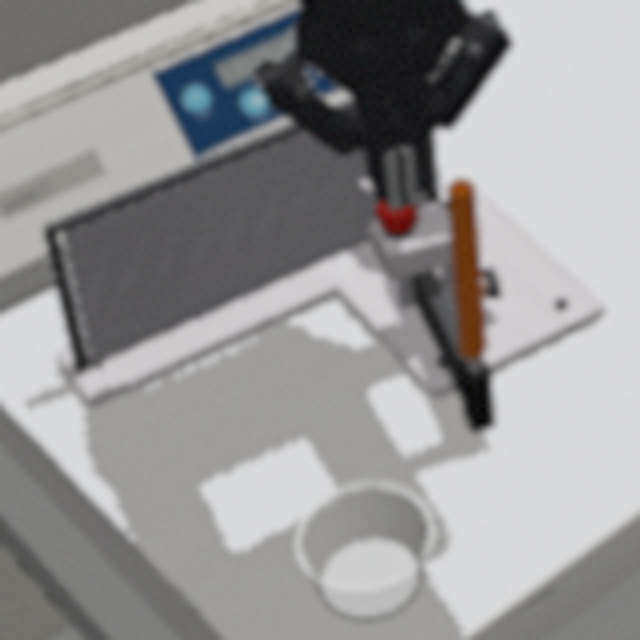

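The knob is down on the bracket head (about (398,215)), and it met a hard stop at tip z = 102.0. Next I retreat, check and hand in.

```bash
python3 - <<'E'
from h import *
ctrl.movel([*knob,173.4+110],velocity=40)
ctrl.movel([*knob,173.4+230],velocity=150)
ctrl.movel([480,-200,410],velocity=250)
s=grab_frame("scene");zoom(s,0,0,512,384,1.5,"s6.png");t=grab_frame("top");zoom(t,130,125,270,255,5,"t6.png")
print("red",blobs(s,'red'),blobs(t,'red'));print(ctrl.get_time(),ctrl.get_ft_force())
E
```

```text
red [([208.8, 231.6], [205, 229, 8, 6, 44]), ([33.4, 253.4], [23, 242, 22, 23, 174])] [([201.4, 187.1], [197, 183, 10, 9, 67])]
34.425 [-0.06112256  0.36940791 -1.3979258 ]
```

View pics/s6.png

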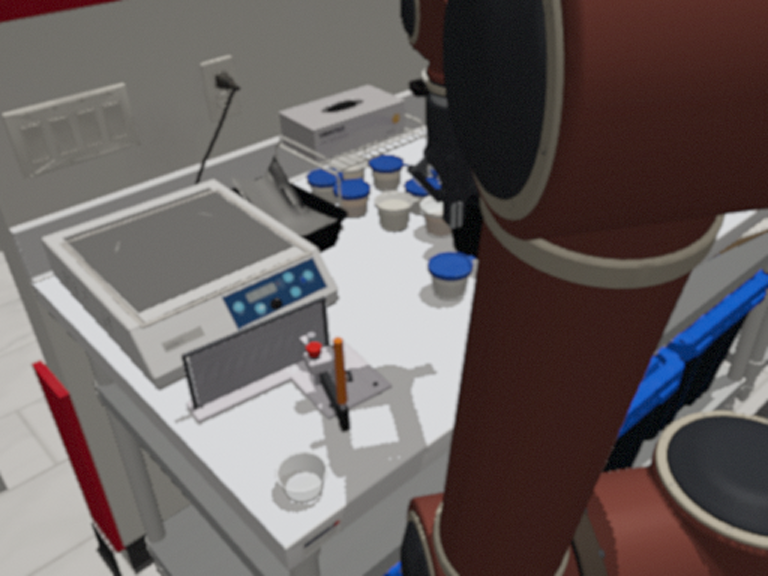

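View pics/t6.png

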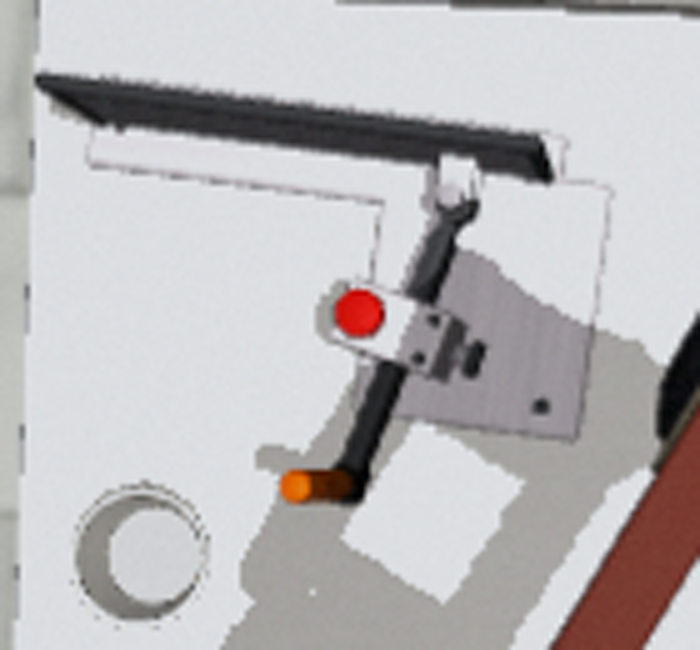

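Post is still at (297,487), the knob is down at (358,313), and the cups are unmoved. Handing in.

```bash
python3 - <<'E'
from cell import ctrl
ctrl.finish_job(); print(ctrl.get_time())
E
```

```text
the job is handed in; nothing more can be done
the job is handed in; nothing more can be done
```

The splash guard is set up. The prop leg is out against its stop, the lock pin is fully down, and I handed the job in at about 34 s.

- **Leg:** I swung it out by the orange post with closed fingers and met the stop at about 158.6°, within 2° of the estimate from the bracket. I pressed it there at 8.2–9.7 N for about 2 s, mostly around 9 N, a little under the 10 N you named. The highest force measured was about 9.7 N.
- **Lock pin:** It slid at about 1–3 N and met a hard end with the knob top at z = 102.0 mm. I stopped pushing at about 10 N.
- **Last checks:** After I drew the arm back, the post had not moved in the top picture and the knob showed down on the bracket. The small cup and the sauce cup stood where they were. The salt shaker was hidden behind the arm in the last picture, so I did not check it again; the arm did not work near it.
- **Disagreement:** One wrist-camera reading put the knob about 5 mm off in y. I used the top and scene views, which agreed closely, and the pin going fully down bore them out.

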